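# Pack up the gripper test kit: tip out the plugs, nest the tapered sleeves loosely

### The arm

A 6-joint arm with a two-finger parallel gripper is mounted at the origin on the work surface. World frame = base frame: x ahead of the robot, y to its left, z up, the work surface at z = 0. Lengths are in mm, angles in rad, forces in N, time in s.
With the tool pointing down it reaches from about 400 to 825 mm from the base axis. Payload 7 kg.
Tool frame: the origin (TCP) lies at the very end of the fingers, on their centre line; the grasp point (between the pads) lies 19 mm behind it; z points along the fingers, y is the line along which they close (so a half turn about z gives the same grasp; the last joint's range is limited). The gripper opens to 88 mm and grips with 3 to 60 N. Pads are 19 mm wide; open, the fingers measure 130 mm over their backs; the gripper's body (78 mm by 193 mm) begins 47 mm behind the grasp point.
Start: joints at [1.633, 0.359, 0.012, 0, -1.224, -0.288], TCP at [151.134, 657.84, 226.561] pointing down, gripper open.
Joint ranges: [-3.07, 3.07], [-1.43, 2.12], [-1.02, 1.25], [-3.03, 1.67], [-3.05, -0], [-3.03, 3.03]. Speed limits (rad/s): [2.39, 2.39, 3.01, 3.14, 3.14, 3.14].

### API

Orientations are given as a unit quaternion [x, y, z, w].
In Python, from plant import bot gives the robot as it stands. Calls block until the motion is done:
- bot.move_ptp(position, orientation): joint-space move of the TCP to a pose.
- bot.line_to(position, velocity=150, ori=None): straight line of the TCP; ori=None keeps the orientation; velocity is the mean speed in mm/s.
- bot.move_joints(angles): joint-space move.
- bot.move_gripper(opening, force=None): finger opening in mm; force is the grip in N (None keeps the last); returns when the fingers have stopped.
- bot.pause(seconds).
- bot.solve_ik(position, orientation): joint angles nearest the present ones, or None.
- bot.read_state(): the state.
- bot.camera(name): name is "scene" or "side" or "wrist"; returns the picture (400x640x3 uint8, red, green, blue); there is no depth.
- bot.get_calibration(name): a dict with "fx", "fy", "cx", "cy" (pixels), "view" (4x4, takes a point from world to camera coordinates); the wrist camera has in their place "T_tool_cam" (4x4, takes a point from camera to tool coordinates, whose origin is the TCP and whose axes are the flange's). Camera axes: x right, y up, looking along -z (the intrinsics and any distortion apply to the point x, -y, -z); pixel columns grow to the right and rows downward; lengths in mm; the calibration is good to about 2 mm. The wrist camera is an equidistant fisheye: a pixel r from the principal point sees the ray r / f radians off the axis. A picture is of the moment at which its call begins: read the wrist's pose just before it. get_calibration takes no time and is no camera call.
A pose or a line that the arm cannot do raises bot.Unreachable and nothing moves.
- bot.close_job(): hands the job in; it is judged then, once.
The state is a dict: "t": time; "joint_pos": joint angles; "qvel": joint speeds; "tau": joint torques, N m; "tcp_pos": TCP position; "eef_rot": TCP orientation; "contact_force": force on the tool from outside, world axes, zero at the start; "moment": the same for the moment, N m; "width": finger opening in mm; "finger_force": force on a finger pad.
Only numpy, scipy, OpenCV 4.12 (cv2) and the standard library are available. Lean on these libraries where they do the work, as an engineer would, in place of code of your own. Each camera call takes 0.05 s, during which the arm holds its last target. There are 200 camera calls.

### The job

Pack up the test kit: set the grey bin on the table under the open lip of the tipping tray, then raise the tray by its handle so that all the plugs slide into the bin, and let the tray back down flat. Nest every tapered sleeve upright, narrow end down, one upon another in the fixed base socket, lowering each gently only until it sits loosely and never pushing it in, because a pressed sleeve wedges and jams. The bin stays standing flat on the table with the plugs in it, and the wrench, screwdriver, tape roll and jar stay where they are.

Things in the scene. Friction and masses are not known exactly. Their poses are not given: they have to be found in the camera images.
- socket: Fixed base socket: upright round steel block, 72 mm in diameter, rim 74 mm above the table, on a 100 mm round foot 12 mm thick. Its tapered mouth is open at the top (47 mm across at the rim) and narrows downward. Origin on the table on its axis, z up.
- socket_seat (a point): Reference point on the socket's axis, 12 mm above the table, z up. A sleeve that sits loosely in the socket has its origin 30 to 34 mm above this point; a sleeve that sits loosely in another sleeve has its origin 30 to 34 mm above the origin of that one.
- sleeve1: Loose aluminium tapered sleeve, 62 mm high, 0.13 kg; all alike; may be absent. Straight collar, 60 to 62 mm across, from 40 to 62 mm above the foot; below it the skirt tapers from 51 to 38 mm across at the foot. Bore of the same taper, 47 mm across at the top. Nested loosely, it keeps a gap of about 11 mm under the collar. Stands narrow end down; origin at the foot's centre, z to the wide end.
- sleeve2: Loose aluminium tapered sleeve, 62 mm high, 0.13 kg; all alike; may be absent. Straight collar, 60 to 62 mm across, from 40 to 62 mm above the foot; below it the skirt tapers from 51 to 38 mm across at the foot. Bore of the same taper, 47 mm across at the top. Nested loosely, it keeps a gap of about 11 mm under the collar. Stands narrow end down; origin at the foot's centre, z to the wide end.
- sleeve3: Loose aluminium tapered sleeve, 62 mm high, 0.13 kg; all alike; may be absent. Straight collar, 60 to 62 mm across, from 40 to 62 mm above the foot; below it the skirt tapers from 51 to 38 mm across at the foot. Bore of the same taper, 47 mm across at the top. Nested loosely, it keeps a gap of about 11 mm under the collar. Stands narrow end down; origin at the foot's centre, z to the wide end.
- sleeve4: Loose aluminium tapered sleeve, 62 mm high, 0.13 kg; all alike; may be absent. Straight collar, 60 to 62 mm across, from 40 to 62 mm above the foot; below it the skirt tapers from 51 to 38 mm across at the foot. Bore of the same taper, 47 mm across at the top. Nested loosely, it keeps a gap of about 11 mm under the collar. Stands narrow end down; origin at the foot's centre, z to the wide end.
- plug1: Loose black plastic plug, 20 g: a round flange 26 mm in diameter and 10 mm thick with a 19 mm stub on it, 21 mm high in all. Starts on the tray. Origin at the centre of the flange's outer face, z along its axis towards the stub. May be absent.
- plug2: Loose black plastic plug, 20 g: a round flange 26 mm in diameter and 10 mm thick with a 19 mm stub on it, 21 mm high in all. Starts on the tray. Origin at the centre of the flange's outer face, z along its axis towards the stub. May be absent.
- plug3: Loose black plastic plug, 20 g: a round flange 26 mm in diameter and 10 mm thick with a 19 mm stub on it, 21 mm high in all. Starts on the tray. Origin at the centre of the flange's outer face, z along its axis towards the stub. May be absent.
- plug4: Loose black plastic plug, 20 g: a round flange 26 mm in diameter and 10 mm thick with a 19 mm stub on it, 21 mm high in all. Starts on the tray. Origin at the centre of the flange's outer face, z along its axis towards the stub. May be absent.
- plug5: Loose black plastic plug, 20 g: a round flange 26 mm in diameter and 10 mm thick with a 19 mm stub on it, 21 mm high in all. Starts on the tray. Origin at the centre of the flange's outer face, z along its axis towards the stub. May be absent.
- stand: Fixed stand of the tipping tray, 106 mm wide. Origin on the table right below the tray's hinge axis; x points horizontally out of the tray's open lip (the way the plugs slide), y along the hinge axis, z up. The hinge axis is 75 mm above the origin. Its foot and cheeks end 38 mm behind the hinge; only two thin arms reach to the lip, over 62 mm above the table, so the bin's edge goes under the lip.
- tray (a joint): Angle of the tipping tray about its hinge at the lip, rad: 0 = lying flat, up to 1.2 = rear end raised. It falls back flat when let go. Aluminium tray, 0.4 kg, 155 mm long, 98 mm wide, 26 mm walls on three sides, open at the lip; its 4 mm floor lies just above the hinge axis. Plugs slide once it is tipped well beyond 0.65 rad.
- tray_bar (a point): Middle of the tray's handle: a round black bar 11 mm thick and 75 mm long, parallel to the hinge, 35 mm behind the tray's rear wall. Moves with the tray: with the tray flat it lies 190 mm behind and 14 mm above the hinge axis. Taken from above, the bar turns between the fingers as the tray tips.
- lip (a point): Middle of the edge of the tray's open lip, 79 mm above the table, 5 mm in front of the hinge axis; axes as the stand's.
- bin: Loose open grey plastic bin, 0.3 kg: 150 mm (x) by 130 mm (y) outside, 48 mm high, walls and floor 4 mm. On the outside of its +x wall stands a grip lug, 12 mm thick in x and 44 mm wide in y, centred 81 mm from the bin's centre, its top 80 mm above the bin's underside. Origin at the centre of its underside, z up.
- wrench: Loose wrench, 150 mm long, lying on the table; not part of the job. Origin at its middle underneath.
- screwdriver: Loose screwdriver, 170 mm long, lying on the table; not part of the job. Origin near its middle underneath.
- tape: Loose tape roll lying flat, 90 mm across, 24 mm high; not part of the job. Origin at the centre of its underside.
- jar: Loose white jar, 44 mm across, 60 mm high; not part of the job. Origin at the centre of its underside.
Mind the look-alikes: they are no part of the job. Leave any pink or red look-alike of the bin alone.

How it is judged (in metres and radians):
On the way, in this order (a step that is already met when the one before it is completed fails the run):
1. the bin stands on the table under the tray's lip, the tray still down (horizontal distance between bin and lip below 0.1 m and height (world z) of bin below 0.008 m and value of joint tray below 0.2 rad), for 0.2 s.
2. the tray is tipped up well (over 0.65 rad) with the bin under its lip (value of joint tray above 0.65 rad and horizontal distance between bin and lip below 0.13 m), for 0.2 s.
At the end, for the whole second after the job is handed in: Every plug lies inside the bin, the bin stands flat on the table, the tray is down (below 0.06 rad); every sleeve stands upright (within 0.08 rad) on the socket's axis (within 12 mm), its origin 27 to 41 mm above the socket's seat point or the origin of the sleeve below; all at rest (value of joint tray below 0.06 rad and angle between bin's own z axis and vertical below 0.1 rad and height (world z) of bin below 0.008 m and linear speed of bin below 0.02 m/s and x of plug1 in the frame of bin between -0.074 and 0.074 m and y of plug1 in the frame of bin between -0.064 and 0.064 m and z of plug1 in the frame of bin between -0.01 and 0.045 m and x of plug2 in the frame of bin between -0.074 and 0.074 m and y of plug2 in the frame of bin between -0.064 and 0.064 m and z of plug2 in the frame of bin between -0.01 and 0.045 m and x of plug3 in the frame of bin between -0.074 and 0.074 m and y of plug3 in the frame of bin between -0.064 and 0.064 m and z of plug3 in the frame of bin between -0.01 and 0.045 m and x of plug4 in the frame of bin between -0.074 and 0.074 m and y of plug4 in the frame of bin between -0.064 and 0.064 m and z of plug4 in the frame of bin between -0.01 and 0.045 m and x of plug5 in the frame of bin between -0.074 and 0.074 m and y of plug5 in the frame of bin between -0.064 and 0.064 m and z of plug5 in the frame of bin between -0.01 and 0.045 m and horizontal distance between each of sleeve1, sleeve2, sleeve3, sleeve4 and socket_seat below 0.012 m and angle between each of sleeve1, sleeve2, sleeve3, sleeve4's own z axis and vertical below 0.08 rad and linear speed of each of sleeve1, sleeve2, sleeve3, sleeve4 below 0.03 m/s and ((horizontal distance between sleeve1 and socket_seat below 0.01 m and z of sleeve1 in the frame of socket_seat between 0.027 and 0.041 m) or (horizontal distance between sleeve1 and sleeve2 below 0.01 m and z of sleeve1 in the frame of sleeve2 between 0.027 and 0.041 m) or (horizontal distance between sleeve1 and sleeve3 below 0.01 m and z of sleeve1 in the frame of sleeve3 between 0.027 and 0.041 m) or (horizontal distance between sleeve1 and sleeve4 below 0.01 m and z of sleeve1 in the frame of sleeve4 between 0.027 and 0.041 m)) and ((horizontal distance between sleeve2 and socket_seat below 0.01 m and z of sleeve2 in the frame of socket_seat between 0.027 and 0.041 m) or (horizontal distance between sleeve2 and sleeve1 below 0.01 m and z of sleeve2 in the frame of sleeve1 between 0.027 and 0.041 m) or (horizontal distance between sleeve2 and sleeve3 below 0.01 m and z of sleeve2 in the frame of sleeve3 between 0.027 and 0.041 m) or (horizontal distance between sleeve2 and sleeve4 below 0.01 m and z of sleeve2 in the frame of sleeve4 between 0.027 and 0.041 m)) and ((horizontal distance between sleeve3 and socket_seat below 0.01 m and z of sleeve3 in the frame of socket_seat between 0.027 and 0.041 m) or (horizontal distance between sleeve3 and sleeve1 below 0.01 m and z of sleeve3 in the frame of sleeve1 between 0.027 and 0.041 m) or (horizontal distance between sleeve3 and sleeve2 below 0.01 m and z of sleeve3 in the frame of sleeve2 between 0.027 and 0.041 m) or (horizontal distance between sleeve3 and sleeve4 below 0.01 m and z of sleeve3 in the frame of sleeve4 between 0.027 and 0.041 m)) and ((horizontal distance between sleeve4 and socket_seat below 0.01 m and z of sleeve4 in the frame of socket_seat between 0.027 and 0.041 m) or (horizontal distance between sleeve4 and sleeve1 below 0.01 m and z of sleeve4 in the frame of sleeve1 between 0.027 and 0.041 m) or (horizontal distance between sleeve4 and sleeve2 below 0.01 m and z of sleeve4 in the frame of sleeve2 between 0.027 and 0.041 m) or (horizontal distance between sleeve4 and sleeve3 below 0.01 m and z of sleeve4 in the frame of sleeve3 between 0.027 and 0.041 m))); the robot touches nothing.
It fails at once if a sleeve is pressed (over 45 N on the tapered faces, reached by a push of about 12 N or more) into the socket or another sleeve by the fingers ((contact force between the fingers and sleeve1 above 2 N and (contact force between sleeve1 and socket above 45 N or contact force between sleeve1 and sleeve2 above 45 N or contact force between sleeve1 and sleeve3 above 45 N or contact force between sleeve1 and sleeve4 above 45 N)) or (contact force between the fingers and sleeve2 above 2 N and (contact force between sleeve2 and socket above 45 N or contact force between sleeve2 and sleeve1 above 45 N or contact force between sleeve2 and sleeve3 above 45 N or contact force between sleeve2 and sleeve4 above 45 N)) or (contact force between the fingers and sleeve3 above 2 N and (contact force between sleeve3 and socket above 45 N or contact force between sleeve3 and sleeve1 above 45 N or contact force between sleeve3 and sleeve2 above 45 N or contact force between sleeve3 and sleeve4 above 45 N)) or (contact force between the fingers and sleeve4 above 2 N and (contact force between sleeve4 and socket above 45 N or contact force between sleeve4 and sleeve1 above 45 N or contact force between sleeve4 and sleeve2 above 45 N or contact force between sleeve4 and sleeve3 above 45 N))).
It fails at once if the wrench, screwdriver, tape roll or jar is moved over 4 cm (distance of any of wrench, screwdriver, tape, jar from where it was at the start of the episode above 0.04 m).
Of plug1, plug2, plug3, plug4, plug5 only 3 to 5 are there at a start; the rules pass over those that are not, and their reading is None.
Of sleeve1, sleeve2, sleeve3, sleeve4 only 3 to 4 are there at a start; the rules pass over those that are not, and their reading is None.
At some moment in a run one of bin may be knocked a few centimetres aside while the robot is not near it.
It also fails if it takes over 192 s, if anything falls off the work surface, if the arm or the gripper's body presses on something with over 40 N, if the wrist force passes 120 N, or if a joint passes its speed limit or range.

## Working session

There is one attempt and no reset: what is moved stays moved. The work goes in short steps, each a Python script; the robot and the scene stay as the last script left them, time stands still between calls to the robot, and variables do not carry over. Pictures are saved under pics/ and viewed, at most 14 in all, crops included, and the job is handed in when it is done.

```bash
ls; mkdir -p pics; python3 - <<'E'
from plant import bot
import cv2,numpy as np
for n in("scene","side"):
    cv2.imwrite(f"pics/{n}0.png",bot.camera(n)[:,:,::-1]); c=bot.get_calibration(n); print(n,{k:np.round(v,3).tolist() for k,v in c.items()})
s=bot.read_state();print(s)
cv2.imwrite("pics/w0.png",bot.camera("wrist")[:,:,::-1]);print(bot.get_calibration("wrist"))
E
```

```text
pics
scene {'fx': 443.807, 'fy': 443.807, 'cx': 321.637, 'cy': 199.819, 'view': [[0.848, 0.529, 0.014, -433.088], [-0.423, 0.662, 0.619, 179.71], [0.318, -0.531, 0.786, -1638.234], [0.0, 0.0, 0.0, 1.0]]}
side {'fx': 391.169, 'fy': 391.169, 'cx': 320.481, 'cy': 197.253, 'view': [[-0.755, -0.656, 0.012, 363.553], [0.482, -0.542, 0.688, -313.496], [-0.445, 0.525, 0.725, -765.718], [0.0, 0.0, 0.0, 1.0]]}
{'t': 0.1, 'joint_pos': array([ 1.63311018e+00,  3.59340213e-01,  1.11245678e-02, -2.94155663e-04,
       -1.22408265e+00, -2.88116618e-01]), 'qvel': array([ 1.76738699e-03, -2.93093776e-03,  1.26628440e-03,  1.14744768e-03,
       -2.22582084e-05, -2.46967703e-04]), 'tau': array([-1.35780218e-03, -5.84165025e+01,  2.93749130e+01,  7.01555684e+00,
        1.01764721e-02, -4.92874153e-05]), 'tcp_pos': array([151.04820375, 657.42804103, 225.69154561]), 'eef_rot': array([ 9.93627473e-01, -1.12711410e-01, -5.25898156e-06,  7.63594517e-04]), 'contact_force': array([-0.57629698,  0.95390842,  0.8281556 ]), 'moment': array([ 0.00404408,  0.04055034, -0.03449252]), 'finger_force': 0.0, 'width': 87.88053076231226}
{'fx': 309.70691628693146, 'fy': 309.70691628693146, 'cx': 313.48049466614845, 'cy': 198.18121513619005, 'T_tool_cam': array([[-8.68091223e-04,  9.56955399e-01,  2.90233718e-01,
         7.77736317e+01],
       [ 9.99999599e-01,  7.67390301e-04,  4.60775490e-04,
         4.89624381e-01],
       [ 2.18219052e-04,  2.90234002e-01, -9.56955682e-01,
        -1.57278045e+02],
       [ 0.00000000e+00,  0.00000000e+00,  0.00000000e+00,
         1.00000000e+00]])}
```

View pics/scene0.png

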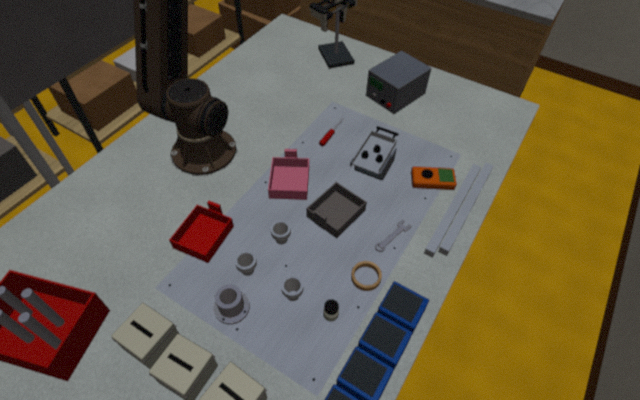

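View pics/side0.png

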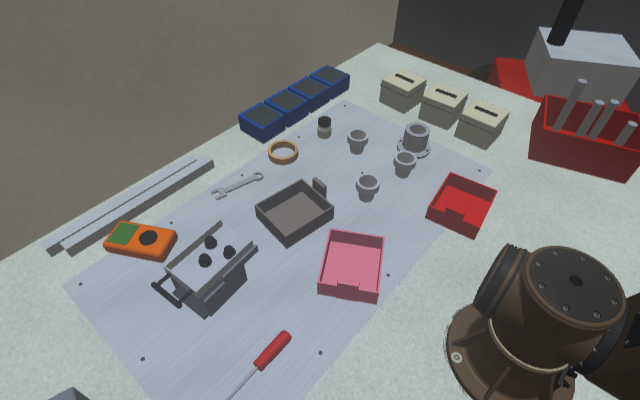

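The grey bin is at scene (337,209). Its look-alikes are pink (290,178) and red (202,231). The tray is at (375,155) with its handle at (386,130). Sleeves are at (280,231), (246,262) and (291,287), with the socket at (231,300). A black-topped jar sits at (331,309).

```bash
cat > h.py <<'E'
from plant import bot
import numpy as np, cv2
from scipy.spatial.transform import Rotation as R
from scipy.optimize import least_squares
def down(yaw):  # tool z down; tool y axis (closing line) at angle yaw in world
    y=np.array([np.cos(yaw),np.sin(yaw),0]); z=np.array([0,0,-1.]); x=np.cross(y,z)
    return R.from_matrix(np.c_[x,y,z]).as_quat()
def cam(name,s=None):
    """-> intrinsics, T world->cam"""
    c=bot.get_calibration(name)
    if name!="wrist": return c,np.array(c["view"])
    T=np.eye(4); T[:3,:3]=R.from_quat(s["eef_rot"]).as_matrix(); T[:3,3]=s["tcp_pos"]
    return c,np.linalg.inv(T@c["T_tool_cam"])
def ray(name,px,s=None):
    c,V=cam(name,s); u=(np.atleast_2d(px)-[c["cx"],c["cy"]])/[c["fx"],c["fy"]]
    if name=="wrist":
        r=np.linalg.norm(u,axis=1,keepdims=True)+1e-9; d=np.c_[u/r*np.sin(r),np.cos(r)]
    else: d=np.c_[u,np.ones(len(u))]
    Vi=np.linalg.inv(V); return Vi[:3,3],(d*[1,-1,-1])@Vi[:3,:3].T
def ground(name,px,z,s=None):
    o,d=ray(name,px,s); return o+d*((np.atleast_1d(z)-o[2])/d[:,2])[:,None]
def proj(name,P,s=None):
    c,V=cam(name,s); p=(np.atleast_2d(P)@V[:3,:3].T+V[:3,3])*[1,-1,-1]
    if name=="wrist":
        r=np.linalg.norm(p[:,:2],axis=1); q=p[:,:2]/r[:,None]*np.arctan2(r,p[:,2])[:,None]
    else: q=p[:,:2]/p[:,2:]
    return q*[c["fx"],c["fy"]]+[c["cx"],c["cy"]]
def topview(img,name,s,x0,x1,y0,y1,z,mm):
    """orthographic rectification of plane z; rows: x increasing downward, cols: y decreasing rightwards?? -> col=(y-y0)/mm,row=(x1-x)/mm"""
    ys=np.arange(y0,y1,mm); xs=np.arange(x1,x0,-mm); X,Y=np.meshgrid(xs,ys,indexing="ij")
    p=proj(name,np.c_[X.ravel(),Y.ravel(),np.full(X.size,z)],s).reshape(*X.shape,2).astype(np.float32)
    return cv2.remap(img,p[...,0],p[...,1],cv2.INTER_LINEAR)
E
python3 - <<'E'
from h import *
np.set_printoptions(precision=0,suppress=True)
for n,px,z in[("bin",(337,209),30),("tray",(375,155),85),("handle",(386,130),89),("s1",(280,226),62),("s2",(246,257),62),("s3",(291,282),62),("sock",(229,292),74),("jar",(331,302),60),("tape",(366,275),12),("wrench",(393,237),3),("pink",(290,178),30),("red",(202,231),30),("sdr",(328,137),10),("pinklug",(290,153),60)]:
    print(n,ground("scene",px,z)[0])
print("side")
for n,px,z in[("bin",(296,210),30),("handle",(168,290),89),("s1",(368,181),62),("s2",(405,157),62),("s3",(357,134),62),("sock",(417,130),74),("lug",(320,187),70)]: print(n,ground("side",px,z)[0])
import cv2
a=cv2.imread("pics/scene0.png")[110:330,180:460]; b=cv2.imread("pics/side0.png")[100:340,140:480]
cv2.imwrite("pics/c0.png",np.hstack([cv2.resize(a,(400,314)),cv2.resize(b,(400,282))[:282] if 0 else cv2.resize(b,(400,314))]))
cv2.imwrite("pics/c0.png",np.vstack([cv2.resize(a,(640,300),interpolation=2)[:,:],cv2.resize(b,(640,300),interpolation=2)]))
E
```

```text
bin [560.  14.  30.]
tray [571. 246.  85.]
handle [548. 374.  89.]
s1 [ 458. -158.   62.]
s2 [ 438. -301.   62.]
s3 [ 594. -297.   62.]
sock [ 473. -418.   74.]
jar [ 719. -288.   60.]
tape [ 752. -139.   12.]
wrench [758.  32.   3.]
pink [356.  41.  30.]
red [ 249. -287.   30.]
sdr [350. 302.  10.]
pinklug [306. 116.  60.]
side
bin [554.  11.  30.]
handle [559. 364.  89.]
s1 [ 463. -165.   62.]
s2 [ 443. -311.   62.]
s3 [ 605. -305.   62.]
sock [ 477. -424.   74.]
lug [537. -60.  70.]
```

View pics/c0.png

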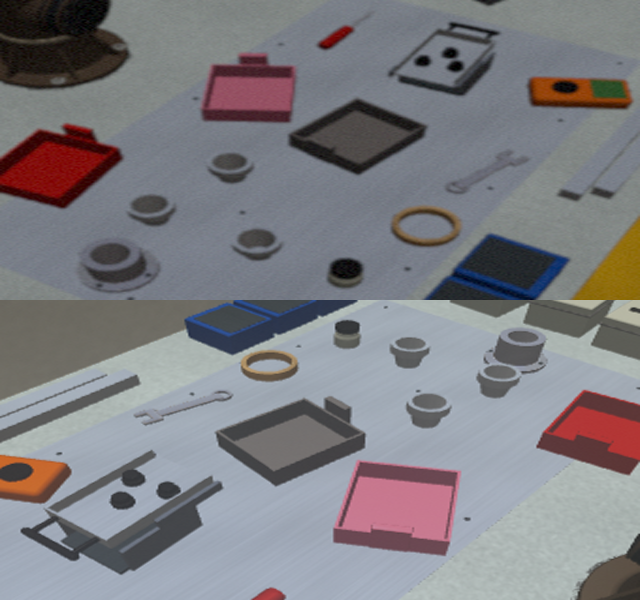

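The crop confirms the choice. The grey bin (its lug is on the −y side), three plugs, three upright sleeves, and the socket with its round foot. Next I'll look from above with the wrist camera.

```bash
python3 - <<'E'
from h import *
import pickle
S={}
for k,(x,y) in {"tray":(560,240),"bin":(560,10),"sl":(520,-250),"sock":(500,-390)}.items():
    bot.move_ptp([x,y,330],down(np.pi/2)); bot.pause(.3)
    s=bot.read_state(); im=bot.camera("wrist")
    S[k]=(s,im)
print(bot.read_state()["t"])
pickle.dump(S,open("S0.pkl","wb"))
tiles=[]
for k,x0,x1,y0,y1,z in[("tray",430,690,130,400,85),("bin",430,690,-120,150,48),("sl",400,660,-380,-110,62),("sock",400,660,-510,-240,74)]:
    t=topview(S[k][1],"wrist",S[k][0],x0,x1,y0,y1,z,.9)[:,:,::-1]; tiles.append(cv2.resize(t,(390,292)) if 0 else t[:288,:299])
cv2.imwrite("pics/t0.png",np.vstack([np.hstack(tiles[:2]),np.hstack(tiles[2:])]))
E
```

```text
6.2417
```

View pics/t0.png

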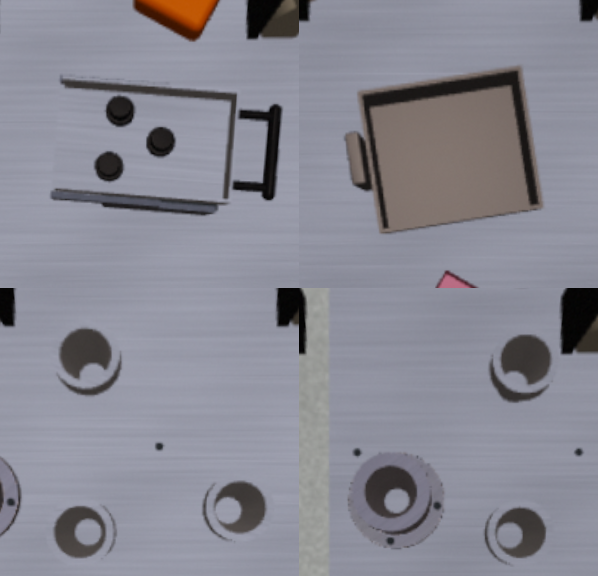

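From above, the bin centre is about (555,16) with its lug facing −y. The tray lip is near (567,180) with the bar at (553,374). Next step: grip the bin by its lug and carry it over.

```bash
cat > look.py <<'E'
from h import *
def look(fn,x,y,tiles,z=330,mm=.9):
    bot.move_ptp([x,y,z],down(np.pi/2)); bot.pause(.3); s=bot.read_state(); im=bot.camera("wrist")
    cv2.imwrite(fn,np.hstack([topview(im,"wrist",s,*t,mm) for t in tiles])[:,:,::-1]); print("t",s["t"]); return s,im
E
python3 - <<'E'
from look import *
yaw=-1.72+np.pi; q=down(yaw)
L=np.array([542.5,-66])
bot.move_gripper(46)
bot.move_ptp([*L,150],q); bot.line_to([*L,52],80)
bot.move_gripper(0,40); s=bot.read_state(); print(s["width"],s["finger_force"],s["contact_force"])
bot.line_to([*L,64],60); print(bot.read_state()["contact_force"])
d=np.array([.07,-.9975]); T=np.array([567,179.5])+58*d+81*d; print(T)
bot.line_to([*T,64],100,ori=down(np.arctan2(d[1],d[0])+np.pi))
bot.line_to([*T,54],30); s=bot.read_state(); print(s["contact_force"])
bot.line_to([*T,52.3],10); s=bot.read_state(); print(s["contact_force"])
bot.move_gripper(46); bot.line_to([*T,160],100)
look("pics/b1.png",570,120,[(450,690,0,320,48),(450,690,0,320,80)])
E
```

```text
11.634673950832797 40.000104904174805 [-0.72418235  1.97232138  0.60593281]
[-0.65362592  0.06895578 -2.99583495]
[576.73    40.8475]
[ 0.23667612  0.13200764 -2.79161342]
[ 0.3224647   1.00850482 -2.52359413]
t 16.0417
```

View pics/b1.png

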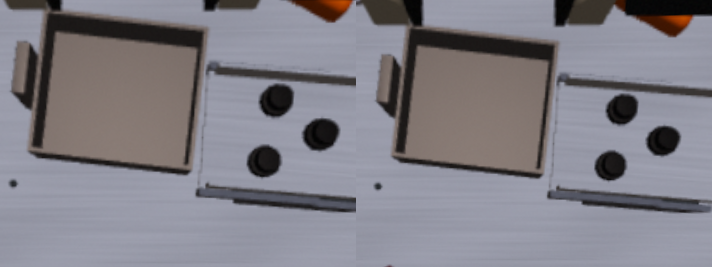

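The bin was knocked aside (centre now ≈(609,107), lug ≈(618,26)), with its edge at x≈600–620 relative to a lip at x≈568. I'll regrasp it and put it back.

```bash
python3 - <<'E'
from look import *
a=np.arctan2(-144,15.); q=down(a+np.pi)
L=np.array([618,26])
bot.move_ptp([*L,150],q); bot.line_to([*L,52],80)
bot.move_gripper(0,40); s=bot.read_state(); print(s["width"],s["finger_force"],s["contact_force"])
bot.line_to([*L,58],60)
d=np.array([.07,-.9975]); T=np.array([567,179.5])+57*d+81*d
bot.line_to([*T,58],100,ori=down(np.arctan2(d[1],d[0])+np.pi))
bot.line_to([*T,52],20); s=bot.read_state(); print(s["contact_force"])
bot.move_gripper(46); bot.line_to([*T,160],100)
look("pics/b2.png",570,180,[(450,690,0,400,48),(450,690,0,400,89)])
E
```

```text
12.143119749652506 39.97612774372101 [ 0.10000848 -1.11003357  1.38332388]
[ 0.03739018 -1.16821449 -0.34605807]
t 23.45
```

View pics/b2.png

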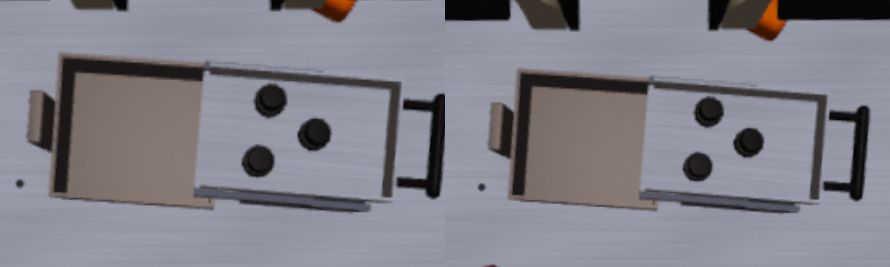

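The bin now stands under the lip, and the bar is at (552.5,374.5). I'll tip the tray next.

```bash
python3 - <<'E'
from look import *
d=np.array([.07,-.9975]); q=down(np.arctan2(d[1],d[0])+np.pi); B=np.array([552.5,374.5]); H=B+190*d
off=15
def P(t):
    h=-190*np.cos(t)+14*np.sin(t); v=75+190*np.sin(t)+14*np.cos(t); return [*(H+h*d),v-off]
bot.move_gripper(24); bot.move_ptp([*B,150],q); bot.line_to(P(0),80)
bot.move_gripper(0,25); s=bot.read_state(); print(s["width"],s["contact_force"])
for t in np.arange(.1,1.11,.1):
    bot.line_to(P(t),70); s=bot.read_state(); print(round(t,1),s["contact_force"].round(1),round(s["width"],1))
    if np.linalg.norm(s["contact_force"])>50: break
bot.pause(1)
cv2.imwrite("pics/tip.png",np.hstack([bot.camera("scene")[100:240,250:450],bot.camera("side")[160:340,100:400][:140]])[:,:,::-1])
E
```

```text
10.303592565573856 [ 1.32627436 -5.19471339  2.73918553]
0.1 [ 3.8 -3.9 -3. ] 10.3
0.2 [ 3.5 -3.2 -4.4] 10.0
0.3 [ 2.7 -3.9 -4.6] 10.2
0.4 [ 3.6 -3.  -5.2] 9.9
0.5 [ 3.3 -2.9 -5.3] 10.1
0.6 [ 2.7  0.6 -2.2] 9.8
0.7 [1.1 5.1 2.7] 9.9
0.8 [1.6 8.  5.8] 9.9
0.9 [0.1 7.4 8.8] 10.2
1.0 [-0.1  7.2  9.6] 9.9
1.1 [ 0.5  6.4 10.4] 10.3
```

View pics/tip.png

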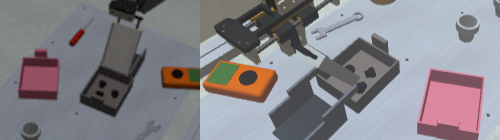

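The plugs appear to be in the bin. I'll lower the tray and check.

```bash
python3 - <<'E'
from look import *
d=np.array([.07,-.9975]); B=np.array([552.5,374.5]); H=B+190*d
def P(t):
    h=-190*np.cos(t)+14*np.sin(t); v=75+190*np.sin(t)+14*np.cos(t); return [*(H+h*d),v-15]
for t in np.arange(1.0,-.01,-.1): bot.line_to(P(t),80)
bot.move_gripper(24); bot.line_to([*B,170],100)
look("pics/b3.png",570,150,[(450,690,0,400,48),(450,690,0,400,89)])
E
```

```text
t 39.7333
```

View pics/b3.png

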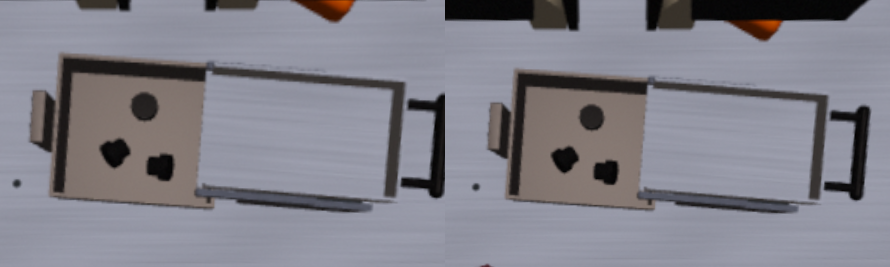

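All three plugs are in the bin and the tray is flat and empty. Now I'll locate the sleeves and socket precisely, with the wrist camera overhead and circle fits.

```bash
cat >> h.py <<'E'
def circ(im,s,c0,z,rs,win=14,mm=.5):
    """centre of concentric circles of radii rs on plane z near c0, by edge strength"""
    m=max(rs)+win+8; x1,y0=c0[0]+m,c0[1]-m
    g=cv2.GaussianBlur(cv2.cvtColor(topview(im,"wrist",s,c0[0]-m,x1,y0,c0[1]+m,z,mm),cv2.COLOR_RGB2GRAY),(0,0),1.5).astype(np.float32)
    gx,gy=cv2.Sobel(g,5,1,0),cv2.Sobel(g,5,0,1); a=np.linspace(0,2*np.pi,180,endpoint=False); best=[]
    for dx in np.arange(-win,win+.1,.5):
        for dy in np.arange(-win,win+.1,.5):
            sc=0
            for r in rs:
                X=((c0[1]+dy+r*np.cos(a)-y0)/mm).astype(int); Y=((x1-c0[0]-dx-r*np.sin(a))/mm).astype(int)
                sc+=np.minimum(np.abs(gx[Y,X]*np.cos(a)-gy[Y,X]*np.sin(a)),60).mean()
            best.append((sc,c0[0]+dx,c0[1]+dy))
    b=np.array(best); b=b[b[:,0].argsort()[::-1]]; return b[:4,1:].mean(0),b[0,0]
E
python3 - <<'E'
from look import *
import pickle
np.set_printoptions(precision=1,suppress=True)
obj={"A":((460,-162),62,(30.5,23.5)),"B":((441,-305),62,(30.5,23.5)),"C":((600,-301),62,(30.5,23.5)),"S":((475,-421),74,(36,23.5))}
S={}
for k,(c,z,r) in obj.items():
    for off in(78,110) :
        rr=np.array([c[0]+off,c[1]])
        bot.move_ptp([*rr,250],down(np.pi/2)); bot.pause(.3)
        s=bot.read_state(); im=bot.camera("wrist"); S[k,off]=(s,im)
        print(k,off,*circ(im,s,c,z,r))
print(bot.read_state()["t"]); pickle.dump(S,open("S1.pkl","wb"))
ts=[topview(S[k,78][1],"wrist",S[k,78][0],c[0]-45,c[0]+45,c[1]-45,c[1]+45,z,.5) for k,(c,z,r) in obj.items()]
for t,(k,(c,z,rs)) in zip(ts,obj.items()):
    p,_=circ(S[k,78][1],S[k,78][0],c,z,rs)
    for r in rs: cv2.circle(t,(int((p[1]-c[1]+45)*2),int((c[0]+45-p[0])*2)),int(2*r),(255,0,0),1)
cv2.imwrite("pics/s1.png",np.hstack(ts)[:,:,::-1])
E
```

```text
A 78 [ 462.5 -164.1] 63.868438849141725
A 110 [ 462.6 -164. ] 64.05362331678305
B 78 [ 440.2 -308.2] 64.10688333016
B 110 [ 440.8 -308.5] 64.0589485167771
C 78 [ 601.6 -303.1] 63.53440413930178
C 110 [ 601.4 -302.9] 63.32371176649997
S 78 [ 476.6 -427.5] 73.7827868158289
S 110 [ 476.1 -428.1] 75.90768354203254
46.8833
```

View pics/s1.png

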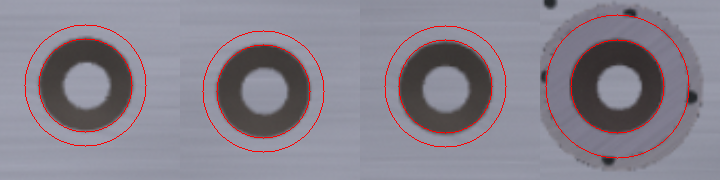

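The fits look excellent and repeat to within 1 mm. Next I'll place the first sleeve (B) with force-guided lowering.

```bash
cat > nest.py <<'E'
from look import *
def nest(c,seat_z,sock,yaw=.29):
    """seat_z: expected world z of the loosely seated origin"""
    c=np.array(c,float); q=down(yaw)
    bot.move_gripper(84,8); bot.move_ptp([*c,140],down(yaw+np.pi/2)); bot.line_to([*c,41],100)
    bot.move_gripper(50,5); bot.move_gripper(80)
    bot.line_to([*c,80],120); bot.line_to([*c,80],150,ori=q); bot.line_to([*c,41],80)
    bot.move_gripper(50,8); s=bot.read_state(); print("grip",s["width"],s["finger_force"])
    up=seat_z+41+75
    bot.line_to([*c,up],150); bot.line_to([*sock,up],150); p=np.array(sock,float)
    bot.line_to([*p,seat_z+41+14],100); bot.pause(.3)
    F=lambda: np.mean([(bot.pause(.02),bot.read_state()["contact_force"])[1] for _ in range(4)],0)
    f0=F(); z=seat_z+41+14
    while z>seat_z+41-3:
        z-=1 if z>seat_z+46 else .5
        bot.line_to([*p,z],12); f=F()-f0
        if np.hypot(*f[:2])>1.2: p=p+.4*f[:2]/np.hypot(*f[:2]); print("shift",z-41-seat_z,f.round(1),p.round(1))
        if f[2]>2: break
    print("end",round(z-41-seat_z,1),f.round(1),p.round(1))
    bot.move_gripper(84); w=bot.read_state(); print("tcp",w["tcp_pos"].round(1),(F()-f0).round(1))
    bot.line_to([*p,z+70],100); print("t",bot.read_state()["t"])
    return p
E
python3 - <<'E'
from nest import *
nest((440.5,-308.3),44,(476.4,-427.8))
s,im=look("pics/n1.png",560,-420,[(420,540,-480,-360,106)],z=330,mm=.4)
for z,r in((106,(30.5,23.5)),):print(circ(im,s,(476,-428),z,r,10))
cv2.imwrite("pics/n1.png",np.hstack([topview(im,"wrist",s,420,540,-480,-360,106,.4),cv2.resize(bot.camera("side")[100:190,350:450],(333,300))])[:,:,::-1])
E
```

```text
grip 63.12215125135731 7.999659217894077
shift 8 [2.  0.1 0.8] [ 476.8 -427.8]
shift 7 [ 2.1 -0.3  0.8] [ 477.2 -427.8]
shift 5 [ 1.4 -0.   0.5] [ 477.6 -427.8]
shift 3.0 [1.6 0.1 0.9] [ 478.  -427.8]
end 2.0 [-1.  -0.4  3.5] [ 478.  -427.8]
tcp [ 478.  -427.8   86.9] [-0.4 -0.4  1.3]
t 63.6167
t 65.0417
(array([ 476.375, -428.   ]), np.float64(95.18961146949042))
```

View pics/n1.png

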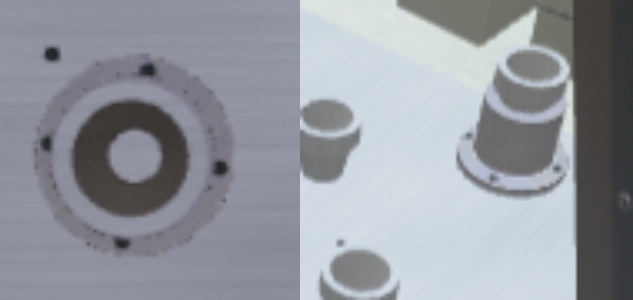

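Sleeve B is seated upright and concentric in the socket at (476.4,−428). Now C and then A.

```bash
python3 - <<'E'
from nest import *
p=nest((601.5,-303.0),76.5,(477.3,-427.8))
s,im=look("pics/x.png",560,-420,[(420,540,-480,-360,138)],z=330,mm=.4); print(circ(im,s,(476,-428),138,(30.5,23.5),10))
p=nest((462.5,-164.0),108.5,p)
s,im=look("pics/x.png",560,-420,[(420,540,-480,-360,170)],z=400,mm=.4); print(circ(im,s,(476,-428),170,(30.5,23.5),10))
bot.move_ptp([520,-100,400],down(np.pi/2)); bot.pause(.5)
w=topview(im,"wrist",s,420,540,-480,-360,170,.4)
cv2.imwrite("pics/n3.png",np.hstack([w,cv2.resize(bot.camera("side")[70:190,360:480],(300,300))])[:,:,::-1])
cv2.imwrite("pics/f.png",bot.camera("scene")[:,:,::-1]); print(bot.read_state()["t"])
E
```

```text
grip 60.273131248321334 7.904773503541946
shift 3.5 [ 1.2 -0.6  1.8] [ 477.7 -428. ]
end 3.0 [0.3 0.1 2.8] [ 477.7 -428. ]
tcp [ 477.6 -428.   120.5] [ 0.4 -0.3  1.7]
t 81.1167
t 82.5333
(array([ 476.75, -427.75]), np.float64(94.79736401544834))
grip 62.97329569701729 7.99947059713304
end 4.5 [-0.4 -0.4  2. ] [ 477.7 -428. ]
tcp [ 477.7 -427.9  154. ] [-0.6 -0.1  1.2]
t 98.6417
t 100.0583
(array([ 476.375, -428.   ]), np.float64(87.53080657263544))
101.9333
```

View pics/n3.png

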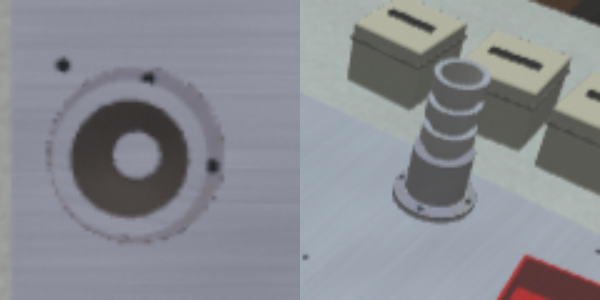

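View pics/f.png

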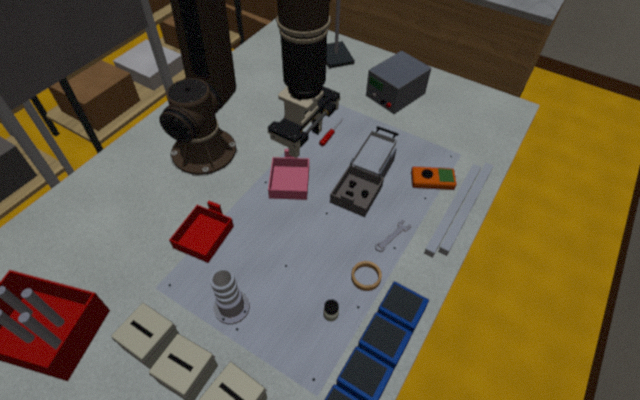

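The stack shows three sleeves, upright and concentric at scene (228,295). The bin holds its three plugs at (357,190), the tray is flat, and the wrench, tape and jar are where they were. Handing in.

```bash
python3 -c "
from plant import bot
print(bot.close_job())"
```

```text
the job is handed in; nothing more can be done
None
```

I handed the job in at about 102 s of robot time, but `close_job` returned no verdict. The last pictures show all three plugs in the bin under the lip, the tray down flat, and the three sleeves nested upright in the socket. The bin got knocked aside once and I put it back before tipping; the wrench, screwdriver, tape roll and jar look unmoved.

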